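# Seat a jig cover on its hidden locating pin and hold it down

## Robot

A 7-joint arm with a two-finger parallel gripper is mounted at the origin on a cart in front of the work surface, level with it; the furniture and walls round the work are solid. World frame = base frame: x ahead of the robot, y to its left, z up, the work surface at z = 0. Lengths are in m, angles in rad, forces in N, time in s.
With the tool pointing down it reaches from about 0.4 to 0.85 m from the base axis. Payload 10.4 kg.
Tool frame: the origin (TCP) lies at the very end of the fingers, on their centre line; the grasp point (between the pads) lies 19 mm behind it; y points along the fingers, x is the direction in which the jaws open and shut, and the axes are right-handed (so a half turn about y gives the same grasp; the last joint's range is limited). The gripper opens to 87 mm and grips with 3 to 60 N. Pads are 19 mm wide; open, the fingers measure 117 mm over their backs; the gripper's body (75 mm by 190 mm) begins 51 mm behind the grasp point.
Start: joints at [1.297, 0.332, -0.065, 1.46, 0.022, 1.35, -0.088], TCP at [0.155, -0.605, 0.223] pointing down, gripper open.
Joint ranges: [-2.6, 2.6], [-0.5, 2.12], [-1.47, 1.34], [0.16, 2.42], [-1.27, 4.41], [0.06, 2.06], [-2.6, 2.6]. Speed limits (rad/s): [2.22, 2.22, 2.79, 2.79, 3.14, 3.14, 3.14].

## Interface

Orientations are given as a unit quaternion [x, y, z, w].
In Python, from bench import readout, vision, r gives the robot as it stands.
- The arm moves only by the tool arm_command, never from a script. Its argument "targets" is a list that holds one entry, the list of rows, each a list of 6 numbers: the shift along the tool's x, y, z in m, then the turn, a rotation vector about the tool's x, y, z in degrees. A call has 1 to 12 rows; each row shifts and turns the commanded pose from where the row before left it, along the tool's axes as they then stand; what a row does not reach is not made up. A row lasts 1/12 s, in which the tool goes at most 41.7 mm and 7.16 degrees, less where a joint would pass 70% of its speed; a pose out of reach is approached as far as the arm can. A call is refused whole if a number of a shift passes 0.0417 or a number of a turn 7.16, either way. A call with a gripper value outside its range is refused whole. "hand" is the opening, from 0 (shut) to 1 (fully open), set as the call begins (left out, the last holds). The fingers move at their own pace and stop on an object; "grip_force" is the grip in N (left out, the last holds). Time passes only in rows, so rows that do not move let the fingers close. It gives the time, the measured TCP pose, the force and the opening at its end, in the units of the state.
- readout.read_state(): the state, without advancing time (a new reading comes with each control period).
- vision.camera(name): name is "side" or "top" or "wrist"; returns a dict with "pixels" (480x640x3 uint8, blue, green, red), "fovy" (degrees; the focal length in pixels is half the picture's height over the tangent of half this angle, whatever the lens; pixels are square), "cx", "cy" (the principal point, pixels), "D" ([k1, k2, p1, p2, k3] as OpenCV has them; the pictures are not rectified), "R" (3x3) and "t" (3): a world point X has camera coordinates R X + t; the wrist camera has in their place "mount" (4x4, takes a point from camera to tool coordinates, whose origin is the TCP and whose axes are the tool frame's). Camera axes: x right, y down, z forward; pixel columns grow to the right and rows downward; lengths in m; the calibration is good to about 2 mm. A picture is of the moment at which its call begins: read the wrist's pose just before it. There is no depth.
- r.close_job(): hands the job in, once; it reports no verdict.
The state is a dict: "time": time; "joint_positions": joint angles; "joint_vel": joint speeds; "joint_torque": joint torques, N m; "ee_pos": TCP position; "eef_rot": TCP orientation; "ft_force": force on the tool from outside, world axes, zero at the start; "torque": the same for the moment, N m; "width": finger opening in m.
Only numpy, scipy, OpenCV 4.12 (cv2) and the standard library are available. Lean on these libraries where they do the work, as an engineer would, in place of code of your own. Each camera call takes 0.05 s, during which the arm holds its last target.

## Task

Push down the tail of the fixture's rocker lever so that its hold-down foot is raised well clear and stays up, then bring the loose cover in between the fixture's rails, under the raised foot, and slide it over the locating pin until its hole drops on. Press the cover fully home against its lift springs and finish while still holding it pressed down with the gripper; leave the tools and parts lying around where they are.

Things in the scene. Friction and masses are not known exactly. Their poses are not given: they have to be found in the camera images.
- fixture: fixture on the table: dark steel bed 152 x 100 x 15 mm with two rails and a lever head. Origin on its centreline at table height; x along the rails to the head (bed x -70 to +82), y across, z up. Rails: x -54 to +48, tops at z 35, outer faces y +-49; inner faces y +-37, above z 23 leaning out to y +-44 as a lead-in; open at the -x end. Head: two cheeks, x 54 to 78, y +-17, up to z 57
- pin_slot (a point): middle of the slot along the channel, on the bed top (fixture x -15, y 0, z 15). A fixed steel pin, 12 mm thick, 10 mm tall, its top 4 mm tapering to 6 mm, stands in the slot, set anew each time up to 10 mm before or behind this point along x; the pin's own pose is not reported. The cover rides at underside z 25 on the pin's top and drops when its hole meets the pin
- lift (a joint): travel (m) of two sprung lift strips in the bed (y +-23, x -56 to +25), which sink together: 0 up (tops 5 mm above the bed, z 20), 0.005 pressed level with the bed (z 15). The spring pushes 7 N when up, 12 N fully down, and lifts again when let go. A cover dropped on the pin rests on them at underside z 20; home is z 15, on the bed
- foot_lever (a joint): angle (rad) of the rocker lever, pivot along y at fixture x 66, z 45: 0 foot down, 1.2 foot fully raised (stop). Turns as its tail is pressed down and stays where left; friction 0.12 N m, about 3 N at the tail. Down, the foot (26 mm wide) is about 6 mm above the bed at x 15 to 33; fully raised it still overhangs x 25 to 45, at z 65 or more, so the cover must go in low from the -x end
- lever_tail (a point): middle of the top of the lever's tail pad, a black pad 24 x 26 mm beyond the head; at x 107, y 0, z 70 in the fixture's frame with the foot down. Pressed straight down to z 17 it ends near x 107 again (x 114 on the way), the lever then at about 1.15 rad
- cover: jig cover, loose, about 0.25 kg: aluminium plate 90 x 70 x 12 mm (x, y, z) with a black upright grip at its middle, 44 mm along x, 16 mm thick along y, from z 12 to z 44 (flange 24 wide to z 15). Origin: middle of the underside, where a 16 mm hole goes in from below, 12 mm deep, hidden under the grip. It fits the channel with x along the rails, either way round, 2 mm play each side
- terminal_block: bystander: white terminal block, 18 x 50 x 19 mm, origin under its middle
- end_cap: bystander: grey round end cap, 40 mm wide, 18 mm tall, origin under its middle
- spanner: bystander: combination spanner lying flat, 31 x 143 x 7 mm, along its y, origin under its middle
- nut_driver: bystander: nut driver with a blue handle, 25 x 180 x 25 mm, along its y, origin under its middle
Not all that is in view belongs to the job. Leave any blue look-alike of the cover alone.

How it is judged:
On the way, in this order (a step that is already met when the one before it is completed fails the run):
1. the hold-down foot is raised (lever beyond 0.8 rad) (value of joint foot_lever above 0.8 rad), for 0.2 s.
2. the cover has dropped over the locating pin, between the rails (x of cover in the frame of fixture between -0.032 and 0.002 m and y of cover in the frame of fixture between -0.005 and 0.005 m and z of cover in the frame of fixture between 0.012 and 0.0222 m and angle between cover's own z axis and vertical below 0.08 rad and value of joint foot_lever above 0.8 rad), for 0.1 s.
At the end, for the whole second after the job is handed in: the cover sits on the pin between the rails, pressed home on the bed (within 2.2 mm, level within 0.08 rad, along the rails within 0.12 rad), the gripper still pressing on it (over 2 N); the foot is raised beyond 0.8 rad; bystanders within 30 mm of their places (x of cover in the frame of fixture between -0.032 and 0.002 m and y of cover in the frame of fixture between -0.005 and 0.005 m and z of cover in the frame of fixture between 0.012 and 0.0172 m and angle between cover's own z axis and vertical below 0.08 rad and value of joint foot_lever above 0.8 rad and angle between the x axis of cover and the x axis of fixture, either way round below 0.12 rad and contact force between cover and the fingers above 2 N and distance of each of terminal_block, end_cap, spanner, nut_driver from where it was at the start of the episode below 0.03 m); the arm keeps its last pose, push and grip.
It fails at once if the terminal block is disturbed (moved more than 30 mm) (distance of terminal_block from where it was at the start of the episode above 0.03 m).
It fails at once if the end cap is disturbed (moved more than 30 mm) (distance of end_cap from where it was at the start of the episode above 0.03 m).
It fails at once if the spanner is disturbed (moved more than 30 mm) (distance of spanner from where it was at the start of the episode above 0.03 m).
It fails at once if the nut driver is disturbed (moved more than 30 mm) (distance of nut_driver from where it was at the start of the episode above 0.03 m).
It also fails if it takes over 61 s, if anything falls off the work surface, if the arm or the gripper's body presses on something with over 40 N, if the wrist force passes 120 N, or if a joint passes its speed limit or range.

## Working session

There is one attempt and no reset: what is moved stays moved. The work goes in short steps, Python scripts to look and compute and a tool call to move; the robot and the scene stay as the last step left them, time stands still between calls to the robot, and variables do not carry over. Pictures are saved under pics/ and viewed, and the job is handed in when it is done.

Besides the shell and the picture viewer there is one more tool, called after "Emit:" as name(argument=value, ...) on one line, values as JSON. arm_command: Moves the arm, as the interface text tells. Its arguments: {"type":"object","properties":{"targets":{"type":"array","items":{"type":"array","items":{"type":"array","items":{"type":"number"}}}},"hand":{"type":"number"},"grip_force":{"type":"number"}},"required":["targets"]}

```bash
mkdir -p pics; ls
cat > h.py <<'E'
import numpy as np, cv2, json
from bench import readout, vision, r
def snap(name, fn):
    c=vision.camera(name); cv2.imwrite('pics/'+fn,c['pixels'])
    return c
def K(c):
    f=240/np.tan(np.radians(c['fovy'])/2)
    return np.array([[f,0,c['cx']],[0,f,c['cy']],[0,0,1]])
E
python3 - <<'E'
from h import *
import pickle
s=readout.read_state(); print({k:np.round(v,3).tolist() for k,v in s.items()})
for n in ['side','top','wrist']:
    c=snap(n,n+'0.png'); pickle.dump(c,open(n+'0.pkl','wb'))
    print(n,{k:np.round(v,3).tolist() for k,v in c.items() if k!='pixels'})
E
```

```text
pics
{'time': 0.0, 'joint_positions': [1.297, 0.333, -0.065, 1.461, 0.022, 1.35, -0.088], 'joint_vel': [-0.0, 0.001, -0.0, 0.002, 0.002, -0.001, 0.0], 'joint_torque': [-0.001, -62.326, 0.025, -38.99, -0.061, 0.04, 0.0], 'ee_pos': [0.155, -0.605, 0.222], 'eef_rot': [-0.558, 0.434, -0.433, 0.559], 'ft_force': [0.539, -0.215, 0.215], 'torque': [0.016, -0.035, -0.056], 'width': 0.087}
side {'fovy': 48.948, 'cx': 321.573, 'cy': 239.889, 'D': [-0.156, 0.0, 0.0, 0.0, 0.0], 'R': [[0.987, -0.162, 0.004], [-0.101, -0.635, -0.766], [0.127, 0.755, -0.643]], 't': [-0.488, 0.117, 1.108]}
top {'fovy': 50.036, 'cx': 327.507, 'cy': 234.026, 'D': [0.049, 0.0, 0.0, 0.0, 0.0], 'R': [[0.028, -0.999, 0.022], [-0.981, -0.032, -0.192], [0.193, -0.016, -0.981]], 't': [0.011, 0.516, 1.157]}
wrist {'fovy': 68.905, 'cx': 319.89, 'cy': 238.786, 'D': [-0.059, 0.0, 0.0, 0.0, 0.0], 'mount': [[1.0, -0.0, -0.0, 0.0], [0.0, -0.276, 0.961, -0.163], [-0.001, -0.961, -0.276, 0.075], [0.0, 0.0, 0.0, 1.0]]}
```

View pics/side0.png

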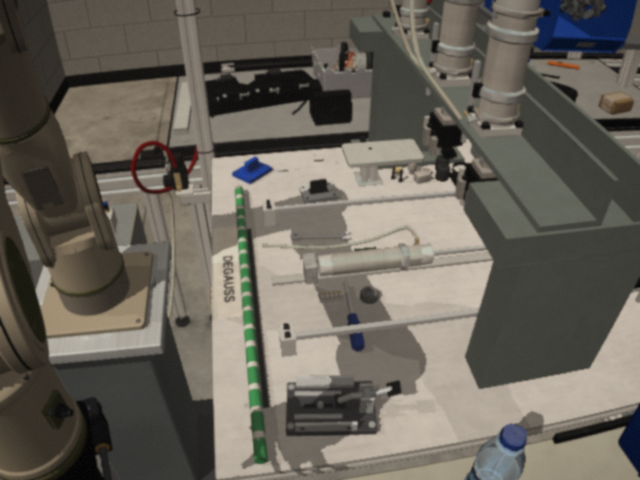

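View pics/top0.png

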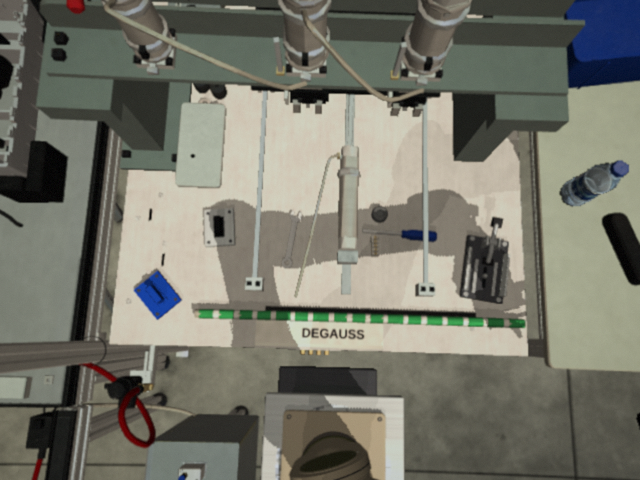

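View pics/wrist0.png

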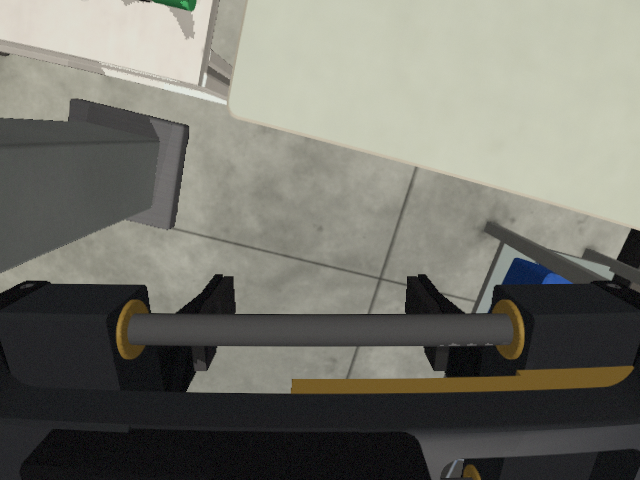

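Run:
```python
from h import *
t=cv2.imread('pics/top0.png'); s=cv2.imread('pics/side0.png')
cv2.imwrite('pics/c1.png',cv2.resize(t[205:320,440:540],None,fx=5,fy=5,interpolation=cv2.INTER_CUBIC))
a=cv2.resize(t[195:260,190:250],None,fx=6,fy=6,interpolation=cv2.INTER_CUBIC)
b=cv2.resize(s[165:215,290:355],None,fx=6,fy=6,interpolation=cv2.INTER_CUBIC)
print(a.shape,b.shape)
o=np.zeros((400,760,3),np.uint8);o[:390,:360]=a;o[:300,365:755]=b
cv2.imwrite('pics/c2.png',o)
cv2.imwrite('pics/c3.png',cv2.resize(s[360:450,270:420],None,fx=5,fy=5,interpolation=cv2.INTER_CUBIC))
```

```text
(390, 360, 3) (300, 390, 3)
```

View pics/c1.png

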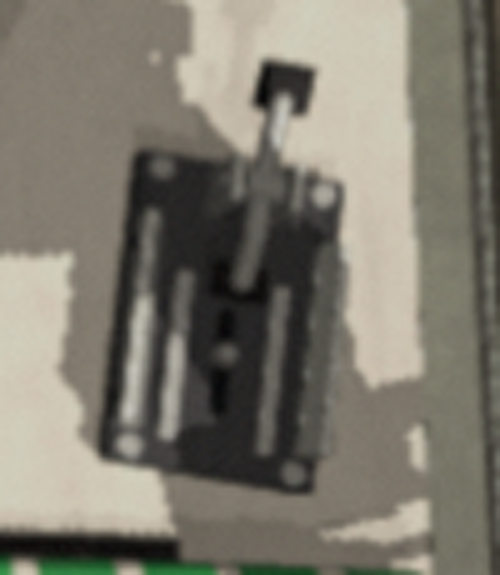

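View pics/c2.png

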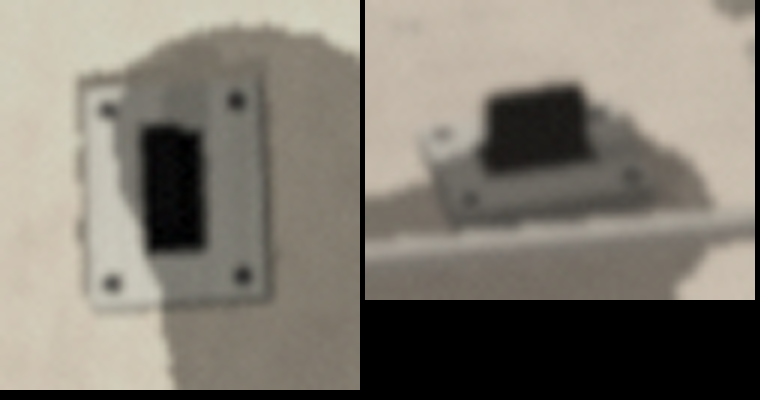

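View pics/c3.png

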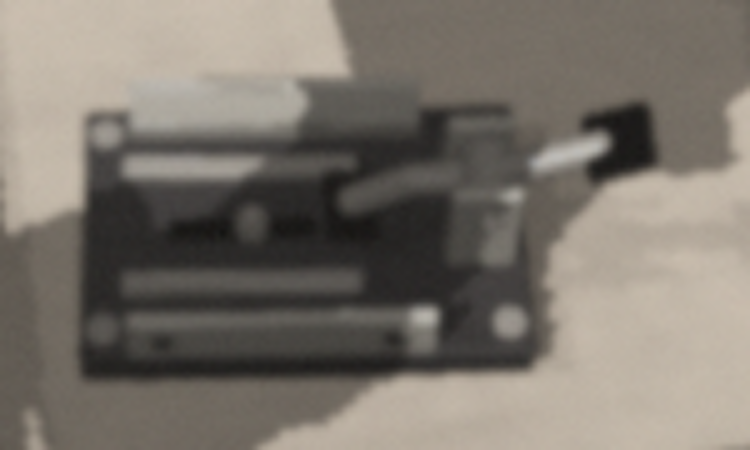

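```bash
cat >> h.py <<'E'
def ray(c,uv,st=None):
    p=cv2.undistortPoints(np.array([[uv]],float),K(c),np.array(c['D'],float))[0,0]
    d=np.array([p[0],p[1],1.])
    if 'mount' in c:
        from scipy.spatial.transform import Rotation as R
        M=np.array(c['mount']); Rt=R.from_quat(st['eef_rot']).as_matrix()
        o=Rt@M[:3,3]+np.array(st['ee_pos']); d=Rt@M[:3,:3]@d
    else:
        Rm=np.array(c['R']); o=-Rm.T@np.array(c['t']); d=Rm.T@d
    return o,d
def plane(c,uv,z,st=None):
    o,d=ray(c,uv,st); return o+d*(z-o[2])/d[2]
def tri(a,b):
    A=[];B=[]
    (o1,d1),(o2,d2)=a,b
    M=np.stack([d1,-d2],1); x=np.linalg.lstsq(M,o2-o1,rcond=None)[0]
    p,q=o1+d1*x[0],o2+d2*x[1]
    return (p+q)/2,np.linalg.norm(p-q)
E
python3 - <<'E'
from h import *
import pickle
T=pickle.load(open('top0.pkl','rb'));S=pickle.load(open('side0.pkl','rb'))
f=lambda p,o,s:(o[0]+(p[0]+.5)/s-.5,o[1]+(p[1]+.5)/s-.5)
pt=lambda u,v,z:plane(T,f((u,v),(440,205),5),z)
fl,fr,bl,br=[pt(*q,.015) for q in [(135,152),(343,183),(102,458),(312,492)]]
for p in (fl,fr,bl,br):print(p.round(4))
d=(fl+fr-bl-br)/2; print('yaw',np.degrees(np.arctan2(d[1],d[0])),np.linalg.norm(d[:2]), np.linalg.norm(fl-fr),np.linalg.norm(bl-br)); d/=np.linalg.norm(d)
e=fl+bl-fr-br; print('yaw2',np.degrees(np.arctan2(-e[0],e[1])))
print('org',((fl+fr+bl+br)/4-d*.006).round(4))
print('tail',pt(285,88,.07))
print('pin z25',pt(226,352,.025))
ss=lambda u,v,z:plane(S,f((u,v),(270,360),5),z)
print('side corners');q=[ss(88,112,.015),ss(510,105,.015),ss(535,368,0.0),ss(82,375,0.)]
for p in q:print(p.round(4))
print('tail',ss(620,142,.07),'pin',ss(252,215,.025))
print('pin tri',tri(ray(T,f((226,352),(440,205),5)),ray(S,f((252,215),(270,360),5))))
print('tail tri',tri(ray(T,f((285,88),(440,205),5)),ray(S,f((620,142),(270,360),5))))
pc=lambda u,v,z:plane(T,f((u,v),(190,195),6),z)
c=[pc(*q,.012) for q in [(80,75),(264,71),(271,298),(92,308)]]
g=[pc(*q,.044) for q in [(142,126),(200,126),(205,248),(147,251)]]
for w in (c,g):
    w=np.array(w);print(w.round(4),w.mean(0)); d=w[0]+w[1]-w[2]-w[3];print(np.degrees(np.arctan2(d[1],d[0])));e=w[0]+w[3]-w[1]-w[2];print(np.degrees(np.arctan2(-e[0],e[1])))
sc=lambda u,v,z:plane(S,f((u-365,v),(290,165),6),z)
g=[sc(*q,.044) for q in [(485,97),(582,86),(585,100),(487,110)]]
print(np.array(g).round(4)); print(np.mean(g,0))
E
```

```text
[ 0.5307 -0.311   0.015 ]
[ 0.5187 -0.4108  0.015 ]
[ 0.3826 -0.2917  0.015 ]
[ 0.37   -0.3901  0.015 ]
yaw -7.692316015428549 0.14978927923135438 0.10054235785002497 0.09922557184489295
yaw2 -7.099457872215411
org [ 0.4446 -0.3501  0.015 ]
tail [ 0.55213404 -0.36517945  0.07      ]
pin z25 [ 0.43363624 -0.34863877  0.025     ]
side corners
[ 0.384  -0.2924  0.015 ]
[ 0.5331 -0.3137  0.015 ]
[ 0.5206 -0.4095  0.    ]
[ 0.3701 -0.3874  0.    ]
tail [ 0.55291931 -0.37091584  0.07      ] pin [ 0.43380747 -0.34998282  0.025     ]
pin tri (array([ 0.43388339, -0.34910009,  0.02358809]), np.float64(0.0001413411066881182))
tail tri (array([ 0.55397801, -0.36727717,  0.06422774]), np.float64(0.0009934857190226146))
[[0.5796 0.3299 0.012 ]
 [0.5839 0.2562 0.012 ]
 [0.4906 0.2476 0.012 ]
 [0.4843 0.3181 0.012 ]] [0.53461272 0.28794703 0.012     ]
6.188233153118299
4.1642960992897
[[0.5521 0.2969 0.044 ]
 [0.5529 0.2743 0.044 ]
 [0.5042 0.2691 0.044 ]
 [0.5022 0.2914 0.044 ]] [0.52784629 0.28291062 0.044     ]
6.154051935149471
3.4132797737328393
[[0.5103 0.292  0.044 ]
 [0.5532 0.294  0.044 ]
 [0.5527 0.283  0.044 ]
 [0.5097 0.2819 0.044 ]]
[0.53147955 0.28772167 0.044     ]
```

```bash
cat >> h.py <<'E'
from scipy.spatial.transform import Rotation as Rn
def st():
    s=readout.read_state(); Rt=Rn.from_quat(s['eef_rot']).as_matrix()
    print('t',round(s['time'],2),'p',np.round(s['ee_pos'],4),'F',np.round(s['ft_force'],1),'w',round(s['width'],4),'j',np.round(s['joint_positions'],2))
    print('x',Rt[:,0].round(3),'y',Rt[:,1].round(3),'z',Rt[:,2].round(3),'zyaw',round(np.degrees(np.arctan2(Rt[1,2],Rt[0,2])),2))
    return s,Rt
def goto(p,zyaw):
    "delta in tool axes to world p with tool y down, tool z heading zyaw(deg)"
    s,Rt=st()
    a=np.radians(zyaw); z=np.array([np.cos(a),np.sin(a),0]); y=np.array([0,0,-1.]); x=np.cross(y,z)
    D=np.stack([x,y,z],1)
    dp=Rt.T@(np.array(p)-s['ee_pos']); rv=np.degrees(Rn.from_matrix(Rt.T@D).as_rotvec())
    print('dtool mm',(dp*1000).round(1),'rot',rv.round(2))
E
python3 - <<'E'
from h import *
import pickle
T=pickle.load(open('top0.pkl','rb'));S=pickle.load(open('side0.pkl','rb'))
print(tri(ray(T,(347,250)),ray(S,(312,262))))
print(tri(ray(T,(349,150)),ray(S,(432,252))))
print('rod', tri(ray(T,(523,322)),ray(S,(262,458))), tri(ray(T,(198,313)),ray(S,(238,188))))
print('block', tri(ray(T,(254,284)),ray(S,(268,207))),tri(ray(T,(425,288)),ray(S,(287,330))))
print('gantry beam front-bottom',plane(T,(300,85),.2))
goto([.552,-.366,.12],-8); goto([.552,-.366,.12],172)
E
```

```text
(array([ 0.4745119 , -0.02036803,  0.04746566]), np.float64(0.009382357995524289))
(array([ 0.73417051, -0.02119339,  0.0370861 ]), np.float64(0.009208882688685891))
rod (array([ 0.32721919, -0.43490765,  0.02060322]), np.float64(0.00016617313285403142)) (array([0.32474535, 0.31950118, 0.02323884]), np.float64(0.0010145721224310612))
block (array([0.39377383, 0.19207818, 0.04588904]), np.float64(0.0004172494422210676)) (array([ 0.39581723, -0.20181685,  0.04998827]), np.float64(0.0002828823380843239))
gantry beam front-bottom [0.81198536 0.0974205  0.2       ]
t 0.15 p [ 0.1551 -0.6052  0.222 ] F [0.1 0.6 0.7] w 0.0868 j [ 1.3   0.33 -0.06  1.46  0.02  1.35 -0.09]
x [ 0.248 -0.969 -0.001] y [-0.     0.001 -1.   ] z [ 0.969  0.248 -0.   ] zyaw 14.37
dtool mm [-133.   102.1  443.9] rot [ 1.000e-02  2.237e+01 -6.000e-02]
t 0.15 p [ 0.1551 -0.6052  0.222 ] F [0.1 0.6 0.7] w 0.0868 j [ 1.3   0.33 -0.06  1.46  0.02  1.35 -0.09]
x [ 0.248 -0.969 -0.001] y [-0.     0.001 -1.   ] z [ 0.969  0.248 -0.   ] zyaw 14.37
dtool mm [-133.   102.1  443.9] rot [-8.0000e-02 -1.5763e+02 -2.0000e-02]
```

Emit:
arm_command(targets=[[[-0.011,0.005,0.037,0,0,0],[-0.011,0.005,0.037,0,0,0],[-0.011,0.005,0.037,0,0,0],[-0.011,0.005,0.037,0,0,0],[-0.011,0.005,0.037,0,0,0],[-0.011,0.005,0.037,0,0,0],[-0.011,0.005,0.037,0,0,0],[-0.011,0.005,0.037,0,0,0],[-0.011,0.005,0.037,0,0,0],[-0.011,0.005,0.037,0,0,0],[-0.011,0.005,0.037,0,0,0],[-0.011,0.005,0.037,0,0,0]]], hand=0, grip_force=40)

```text
time: 1.15
ee_pos: [0.5537, -0.3662, 0.1621]
eef_rot: [0.559, -0.434, 0.433, -0.559]
ft_force: [0.5, -0.3, -0.3]
width: 0.015
```

Emit:
arm_command(targets=[[[0,0,0,0,5.6,0],[0,0,0,0,5.6,0],[0,0,0,0,5.6,0],[0,0,0,0,5.6,0],[0,0,0,0,0,0]]])

```text
time: 1.57
ee_pos: [0.5524, -0.3672, 0.1622]
eef_rot: [-0.463, 0.535, -0.535, 0.462]
ft_force: [-0.7, 0.6, -0.7]
width: 0.0003
```

Run:
```python
from h import *
goto([.554,-.366,.12],-8)
snap('wrist','w1.png')
```

```text
t 1.57 p [ 0.5524 -0.3672  0.1622] F [-0.7  0.6 -0.7] w 0.0003 j [ 0.67  0.46 -0.21  1.42  0.1   1.27 -1.26]
x [-0.144 -0.99  -0.   ] y [-0.001  0.    -1.   ] z [ 0.99  -0.144 -0.001] zyaw -8.28
dtool mm [-1.5 42.2  1.4] rot [ 0.04 -0.28 -0.01]
```

View pics/w1.png

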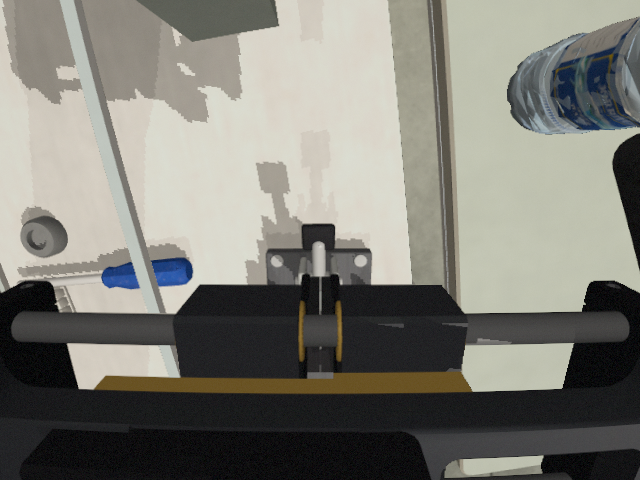

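Run:
```python
from h import *
s,_=st(); c=vision.camera('wrist')
for uv in [(303,225),(335,225),(319,225),(319,249)]: print(plane(c,uv,.07,s).round(4))
for uv in [(267,249),(371,249)]: print('bed front',plane(c,uv,.015,s).round(4))
```

```text
t 1.62 p [ 0.5524 -0.3673  0.1623] F [-1.   0.8 -0.1] w 0.0004 j [ 0.67  0.46 -0.21  1.42  0.1   1.27 -1.26]
x [-0.138 -0.99   0.   ] y [-0.001  0.    -1.   ] z [ 0.99  -0.138 -0.001] zyaw -7.94
[ 0.5667 -0.3568  0.07  ]
[ 0.5633 -0.3806  0.07  ]
[ 0.565  -0.3687  0.07  ]
[ 0.5462 -0.3661  0.07  ]
bed front [ 0.5356 -0.3155  0.015 ]
bed front [ 0.5221 -0.4115  0.015 ]
```

Emit:
arm_command(targets=[[[-0.001,0.025,0.002,0,0,0],[0,0.025,0.0015,0,0,0],[0,0.025,0,0,0,0],[0,0.01,0,0,0,0],[0,0.01,0,0,0,0],[0,0.01,0,0,0,0],[0,0.01,0,0,0,0],[0,0.01,0,0,0,0],[0,0.01,0,0,0,0],[0,0.01,0,0,0,0],[0,0,0,0,0,0]]])

```text
time: 2.58
ee_pos: [0.5567, -0.3674, 0.0172]
eef_rot: [0.464, -0.533, 0.534, -0.464]
ft_force: [1.4, -0.5, 5.3]
width: 0.0003
```

Run:
```python
from h import *
st()
c=snap('side','s2.png')['pixels']
cv2.imwrite('pics/s2c.png',cv2.resize(c[320:460,250:450],None,fx=4,fy=4))
```

```text
t 2.58 p [ 0.5567 -0.3674  0.0172] F [ 1.4 -0.5  5.3] w 0.0003 j [ 0.66  0.6  -0.2   1.53  0.13  1.02 -1.28]
x [-0.14  -0.99   0.001] y [ 0.001 -0.001 -1.   ] z [ 0.99  -0.14   0.001] zyaw -8.03
```

View pics/s2c.png

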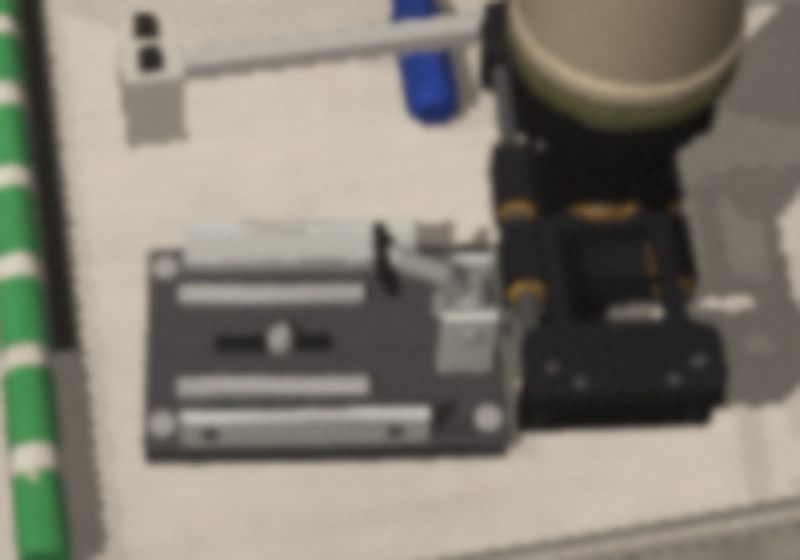

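Emit:
arm_command(targets=[[[0,-0.033,0,0,0,0],[0,-0.033,0,0,0,0],[0,-0.033,0,0,0,0],[0,-0.033,0,0,0,0],[0,-0.033,0,0,0,0],[0,-0.033,0,0,0,0],[-0.036,0,-0.008,0,0,0],[-0.036,0,-0.008,0,0,0],[-0.036,0,-0.008,0,0,0],[-0.036,0,-0.008,0,0,0],[-0.036,0,-0.008,0,0,0],[-0.036,0,-0.008,0,0,0]]], hand=1)

```text
time: 3.63
ee_pos: [0.5377, -0.145, 0.2147]
eef_rot: [-0.464, 0.534, -0.534, 0.463]
ft_force: [0.5, -0.7, 0.6]
width: 0.0723
```

Emit:
arm_command(targets=[[[-0.036,0,-0.008,0,0,0],[-0.036,0,-0.008,0,0,0],[-0.036,0,-0.008,0,0,0],[-0.036,0,-0.008,0,0,0],[-0.036,0,-0.008,0,0,0],[-0.036,0,-0.008,0,0,0],[-0.036,0,-0.008,0,0,0],[-0.036,0,-0.008,0,0,0],[-0.036,0,-0.008,0,0,0],[-0.036,0,-0.008,0,0,0],[-0.036,0,-0.008,0,0,0],[-0.036,0,-0.008,0,0,0]]])

```text
time: 4.63
ee_pos: [0.5035, 0.296, 0.2147]
eef_rot: [0.464, -0.534, 0.534, -0.463]
ft_force: [1.3, 1.1, -0.9]
width: 0.0866
```

Emit:
arm_command(targets=[[[0,0,0,0,-6.5,0],[0,0,0,0,-6.5,0],[0,0,0,0,0,0]]])

```text
time: 4.88
ee_pos: [0.5035, 0.2951, 0.2144]
eef_rot: [0.523, -0.476, 0.476, -0.522]
ft_force: [-0.4, -1.1, 0.0]
width: 0.0869
```

Run:
```python
from h import *
import pickle
s,_=st()
c=snap('wrist','w3.png'); pickle.dump((c,s),open('w3.pkl','wb'))
c=snap('top','t3.png');pickle.dump((c,s),open('t3.pkl','wb'))
```

```text
t 4.88 p [0.5035 0.2951 0.2144] F [-0.4 -1.1  0. ] w 0.0869 j [-0.07  0.32 -0.66  1.56  0.2   1.34 -2.23]
x [ 0.093 -0.996  0.001] y [-0.002 -0.001 -1.   ] z [ 0.996  0.093 -0.002] zyaw 5.36
```

View pics/w3.png

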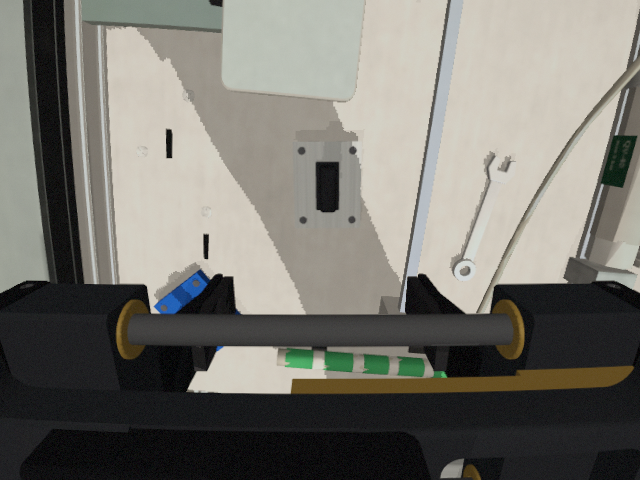

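View pics/t3.png

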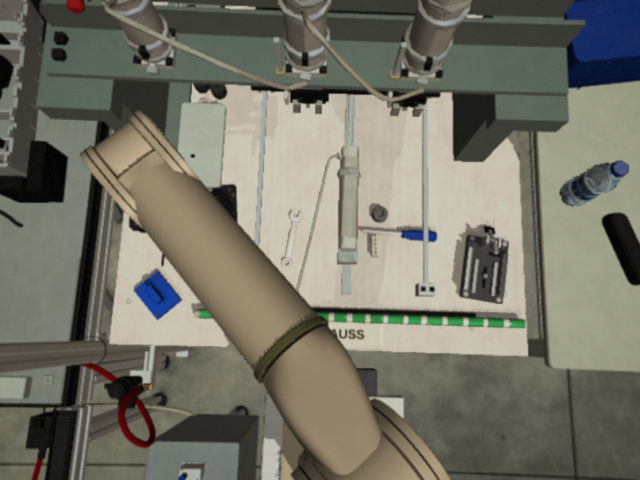

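Run:
```python
from h import *
import pickle
c,s=pickle.load(open('w3.pkl','rb'))
im=c['pixels'][125:240,280:380]
cv2.imwrite('pics/w3c.png',cv2.resize(im,None,fx=5,fy=5,interpolation=cv2.INTER_CUBIC))
g=cv2.cvtColor(im,cv2.COLOR_BGR2GRAY); m=(g<60).astype(np.uint8)
n,l,stt,ce=cv2.connectedComponentsWithStats(m)
P=[]
for i in range(1,n):
    if stt[i,4]>15:
        uv=ce[i]+[280,125]; print(stt[i],uv.round(1),plane(c,uv,.012,s).round(4))
        if stt[i,4]<200:P.append(plane(c,uv,.012,s))
        else: print(cv2.minAreaRect(np.argwhere(l==i)[:,::-1].astype(np.float32)))
P=np.array(P);print(P.mean(0))
```

```text
[  36   37   23   50 1103] [327.1 185.8] [0.5316 0.2898 0.012 ]
((47.0, 61.5), (49.0, 22.0), 90.0)
nan<stdin>:14: RuntimeWarning: Mean of empty slice.
  ret = ret.dtype.type(ret / rcount)
```

View pics/w3c.png

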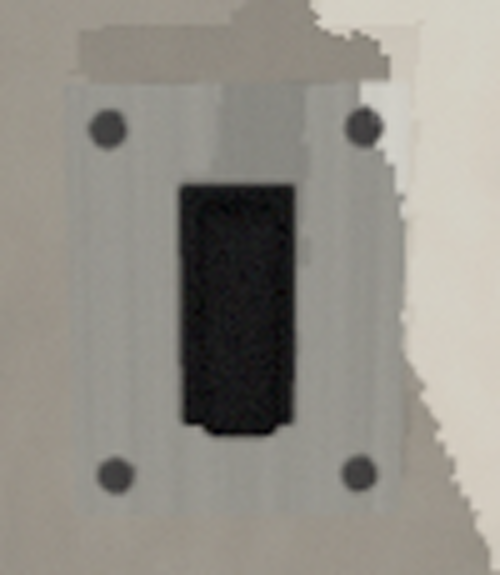

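Run:
```python
from h import *
import pickle
c,s=pickle.load(open('w3.pkl','rb'))
for Q in ([(108,129),(364,127),(360,473),(116,475)],[(68,84),(408,82),(402,512),(82,514)]):
    w=np.array([plane(c,(280+(u+.5)/5-.5,125+(v+.5)/5-.5),.012,s) for u,v in Q])
    print(w.round(4).tolist(),w.mean(0).round(4)); d=w[0]+w[1]-w[2]-w[3]; e=w[0]+w[3]-w[1]-w[2]
    print(np.linalg.norm(d)/2,np.linalg.norm(e)/2,np.degrees(np.arctan2(d[1],d[0])),np.degrees(np.arctan2(-e[0],e[1])))
goto([.533,.289,.08],5)
```

```text
[[0.565, 0.3196, 0.012], [0.5703, 0.2677, 0.012], [0.4985, 0.2601, 0.012], [0.4932, 0.3121, 0.012]] [0.5317 0.2899 0.012 ]
0.07220724756346775 0.0521836631584398 5.960796184443375 5.8047119094790816
[[0.5732, 0.3283, 0.012], [0.58, 0.2599, 0.012], [0.4908, 0.2501, 0.012], [0.4839, 0.3188, 0.012]] [0.532  0.2893 0.012 ]
0.08974428816766632 0.06888870705767124 6.188352700807189 5.6951746327837105
t 4.98 p [0.504  0.2941 0.2148] F [ 0.3 -1.2 -0.8] w 0.0872 j [-0.07  0.31 -0.66  1.56  0.2   1.34 -2.24]
x [ 0.082 -0.997  0.001] y [-0.001 -0.001 -1.   ] z [ 0.997  0.082 -0.001] zyaw 4.72
dtool mm [  7.4 134.8  28.6] rot [ 0.06 -0.28  0.04]
```

Emit:
arm_command(targets=[[[0.007,0.025,0.027,0,-0.9,0],[0,0.03,0,0,0,0],[0,0.03,0,0,0,0],[0,0.03,0,0,0,0],[0,0.025,0,0,0,0],[0,0.02,0,0,0,0],[0,0.02,0,0,0,0],[0,0.01,0,0,0,0],[0,0.0065,0,0,0,0],[0,0,0,0,0,0],[0,0,0,0,0,0]]])

```text
time: 5.9
ee_pos: [0.532, 0.2903, 0.0197]
eef_rot: [-0.524, 0.474, -0.474, 0.525]
ft_force: [0.7, 0.1, 0.4]
width: 0.0868
```

Run:
```python
from h import *
goto([.5318,.2896,.018],5.9)
snap('wrist','w4.png')
```

```text
t 5.9 p [0.532  0.2903 0.0197] F [0.7 0.1 0.4] w 0.0868 j [-0.12  0.55 -0.58  1.69  0.35  1.01 -2.29]
x [ 0.101 -0.995 -0.   ] y [ 0.001  0.    -1.   ] z [0.995 0.101 0.001] zyaw 5.79
dtool mm [ 0.6  1.7 -0.3] rot [-0.04 -0.11 -0.01]
```

View pics/w4.png

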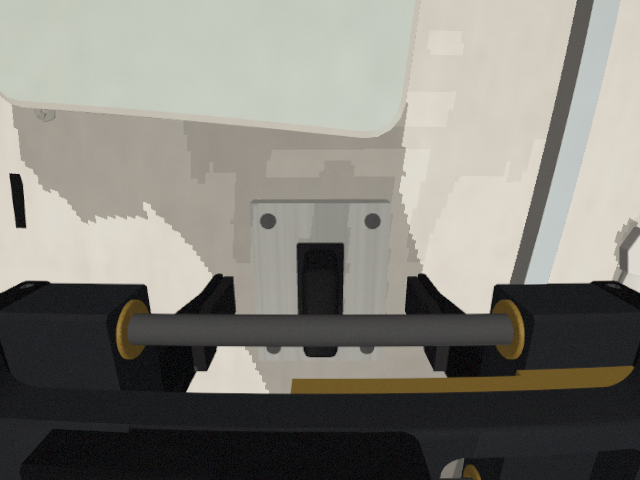

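Emit:
arm_command(targets=[[[0,0.0015,0,0,0,0],[0,0,0,0,0,0],[0,0,0,0,0,0],[0,0,0,0,0,0],[0,0,0,0,0,0],[0,0,0,0,0,0],[0,0,0,0,0,0],[0,0,0,0,0,0],[0,0,0,0,0,0],[0,0,0,0,0,0],[0,0,0,0,0,0],[0,0,0,0,0,0]]], hand=0, grip_force=50)

```text
time: 6.95
ee_pos: [0.5316, 0.2902, 0.0175]
eef_rot: [-0.525, 0.474, -0.474, 0.525]
ft_force: [0.9, -0.5, -0.5]
width: 0.0156
```

Emit:
arm_command(targets=[[[0,-0.01,0,0,0,0],[0,-0.02,0,0,0,0],[0,-0.03,0,0,0,0],[0,-0.03,0,0,0,0],[0,-0.03,0,0,0,0],[0,-0.03,0,0,0,0],[0,0,0,0,0,0]]])

```text
time: 7.53
ee_pos: [0.5336, 0.2921, 0.1746]
eef_rot: [-0.522, 0.473, -0.475, 0.528]
ft_force: [1.0, 0.9, -1.1]
width: 0.0156
```

Run:
```python
from h import *
goto([.410,-.346,.18],-8)
snap('wrist','w5.png')
```

```text
t 7.53 p [0.5336 0.2921 0.1746] F [ 1.   0.9 -1.1] w 0.0156 j [-0.07  0.39 -0.64  1.55  0.24  1.27 -2.21]
x [ 0.103 -0.995 -0.003] y [ 0.008  0.004 -1.   ] z [0.995 0.103 0.008] zyaw 5.88
dtool mm [ 622.1   -9.  -188.3] rot [-0.45 13.88 -0.24]
```

View pics/w5.png

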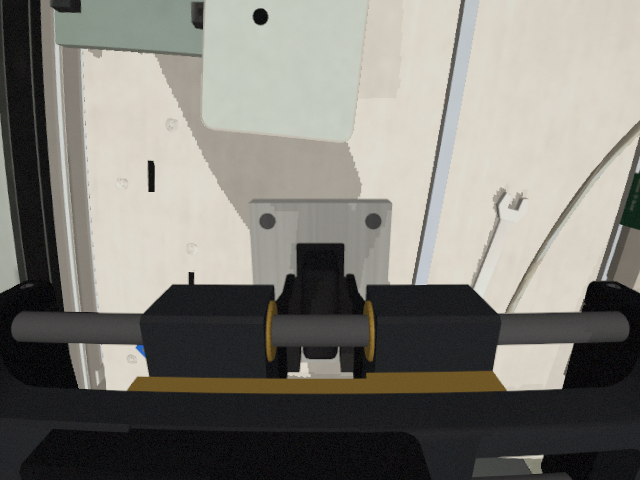

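Emit:
arm_command(targets=[[[0.034,0,-0.01,0,0,0],[0.035,0,-0.0105,0,0,0],[0.035,0,-0.0105,0,0,0],[0.035,0,-0.0105,0,0,0],[0.035,0,-0.0105,0,0,0],[0.035,0,-0.0105,0,0,0],[0.035,0,-0.0105,0,0,0],[0.035,0,-0.0105,0,0,0],[0.035,0,-0.0105,0,0,0],[0.035,0,-0.0105,0,0,0],[0.035,0,-0.0105,0,0,0],[0.035,0,-0.0105,0,0,0]]])

```text
time: 8.58
ee_pos: [0.4481, -0.1409, 0.1668]
eef_rot: [0.525, -0.474, 0.473, -0.525]
ft_force: [0.6, 0.3, -2.0]
width: 0.0158
```

Emit:
arm_command(targets=[[[0.034,0,-0.0105,0,0,0],[0.034,0,-0.0105,0,0,0],[0.034,0,-0.0105,0,0,0],[0.034,0,-0.0105,0,0,0],[0.034,0,-0.0105,0,0,0],[0.033,0,-0.0105,0,0,0],[0,0,0,0,4.6,0],[0,0,0,0,4.6,0],[0,0,0,0,4.6,0],[0,0,0,0,0,0],[0,0,0,0,0,0]]])

```text
time: 9.5
ee_pos: [0.4072, -0.3474, 0.1668]
eef_rot: [-0.465, 0.533, -0.532, 0.465]
ft_force: [0.4, 0.3, -2.8]
width: 0.0159
```

Run:
```python
from h import *
goto([.4108,-.346,.08],-8)
c=snap('wrist','w6.png')
c=snap('top','t6.png')['pixels']
cv2.imwrite('pics/t6c.png',cv2.resize(c[190:330,400:560],None,fx=5,fy=4))
```

```text
t 9.5 p [ 0.4072 -0.3474  0.1668] F [ 0.4  0.3 -2.8] w 0.0159 j [ 0.77  0.18 -0.16  1.77  0.03  1.2  -1.11]
x [-0.135 -0.991 -0.001] y [-0.001  0.001 -1.   ] z [ 0.991 -0.135 -0.001] zyaw -7.78
dtool mm [-1.8 86.8  3.5] rot [ 0.07  0.22 -0.04]
```

View pics/w6.png

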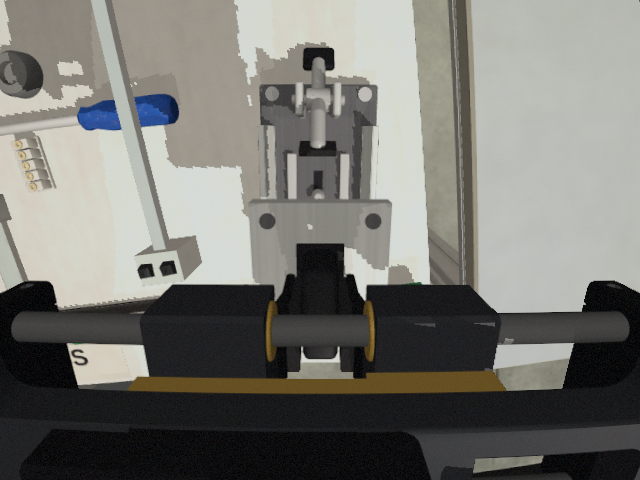

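View pics/t6c.png

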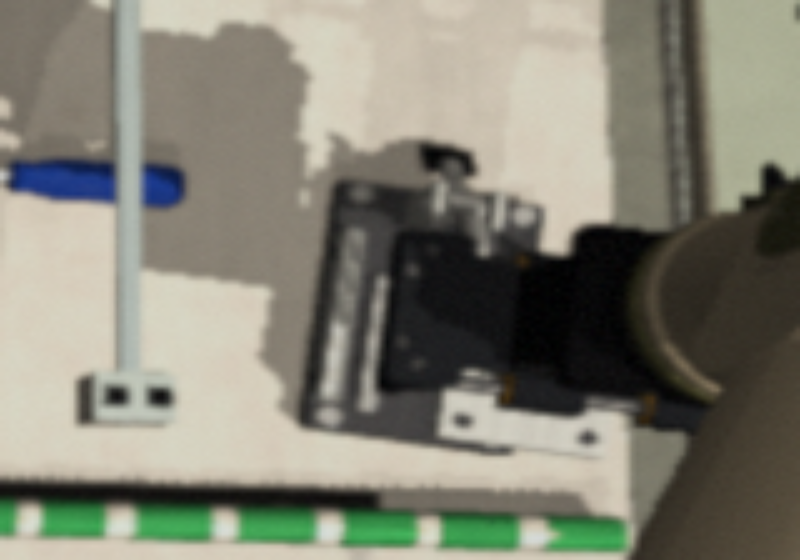

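Run:
```python
from h import *
s,Rt=st(); c=vision.camera('wrist')
cv2.imwrite('pics/w6c.png',cv2.resize(c['pixels'][70:240,240:400],None,fx=5,fy=5,interpolation=cv2.INTER_CUBIC)[:,:800][:600])
cv2.imwrite('pics/w6d.png',cv2.resize(c['pixels'][120:260,240:400],None,fx=4,fy=4,interpolation=cv2.INTER_CUBIC))
```

```text
t 9.6 p [ 0.4074 -0.3474  0.1672] F [-0.5  0.4 -1.8] w 0.0155 j [ 0.77  0.18 -0.16  1.77  0.03  1.2  -1.11]
x [-0.135 -0.991 -0.   ] y [-0.001  0.    -1.   ] z [ 0.991 -0.135 -0.001] zyaw -7.76
```

View pics/w6c.png

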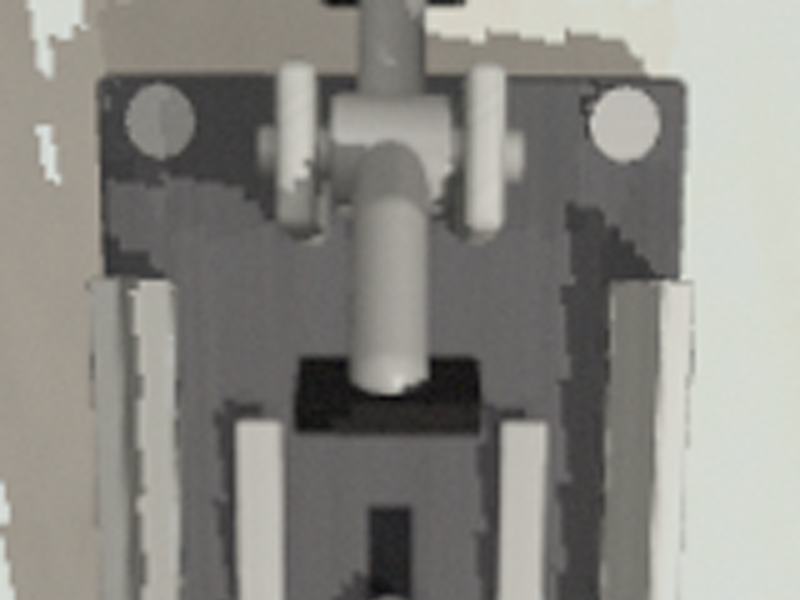

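View pics/w6d.png

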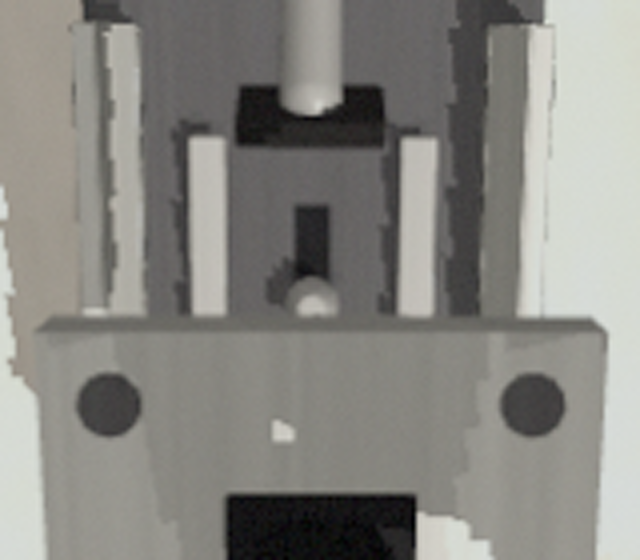

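Run:
```python
from h import *
s,Rt=st(); c=vision.camera('wrist')
g=lambda u,v,z:plane(c,(240+(u+.5)/5-.5,70+(v+.5)/5-.5),z,s)
h=lambda u,v,z:plane(c,(240+(u+.5)/4-.5,120+(v+.5)/4-.5),z,s)
P=np.array(s['ee_pos'])
def tl(p): return ((Rt.T@(p-P))*1000).round(1)
for n,a,b in [('bedfront x82',g(98,77,.015),g(688,77,.015)),('strip x25',g(258,422,.02),g(523,422,.02)),('rail x48',g(92,282,.035),g(692,282,.035))]:
    m=(a+b)/2; e=a-b; print(n,m.round(4),np.linalg.norm(e).round(4),'yaw',np.degrees(np.arctan2(-e[0],e[1])).round(2),'tool',tl(m))
p=h(313,298,.025); print('pin',p.round(4),tl(p))
zc=s['ee_pos'][2]-.0055
a,b=h(108,404,zc),h(532,404,zc); print('cover holes',tl(a),tl(b)); a,b=h(38,331,zc),h(607,331,zc); print('cover front',tl(a),tl(b))
```

```text
t 9.65 p [ 0.4075 -0.3475  0.1673] F [-0.1  0.1 -2.4] w 0.0153 j [ 0.77  0.18 -0.16  1.77  0.03  1.2  -1.11]
x [-0.136 -0.991 -0.   ] y [-0.  0. -1.] z [ 0.991 -0.136 -0.   ] zyaw -7.8
bedfront x82 [ 0.5261 -0.3627  0.015 ] 0.0995 yaw -7.84 tool [ -1.  152.2 119.7]
strip x25 [ 0.4697 -0.3545  0.02  ] 0.0459 yaw -7.83 tool [ -1.5 147.3  62.6]
rail x48 [ 0.4924 -0.358   0.035 ] 0.0973 yaw -7.84 tool [ -1.1 132.3  85.6]
pin [ 0.4357 -0.3499  0.025 ] [ -1.4 142.3  28.4]
cover holes [-26.    5.5  36.2] [26.5  5.5 36.2]
cover front [-34.2   5.5  45.4] [35.4  5.5 45.3]
```

Emit:
arm_command(targets=[[[-0.0015,0.025,0,0,0,0],[0,0.025,0,0,0,0],[0,0.02,0,0,0,0],[0,0.015,0,0,0,0],[0,0.01,0,0,0,0],[0,0.01,0,0,0,0],[0,0.007,0,0,0,0],[0,0.005,0,0,0,0],[0,0.004,0,0,0,0],[0,0,0,0,0,0]]])

```text
time: 10.53
ee_pos: [0.4077, -0.3463, 0.0462]
eef_rot: [-0.464, 0.533, -0.533, 0.464]
ft_force: [0.2, 0.2, -2.0]
width: 0.0157
```

Run:
```python
from h import *
s,Rt=st();c=snap('wrist','w7.png')
c=snap('side','s7.png')['pixels']
cv2.imwrite('pics/s7c.png',cv2.resize(c[340:460,260:420],None,fx=5,fy=5))
```

```text
t 10.53 p [ 0.4077 -0.3463  0.0462] F [ 0.2  0.2 -2. ] w 0.0157 j [ 0.76  0.32 -0.16  1.88  0.06  0.95 -1.14]
x [-0.138 -0.99  -0.   ] y [-0.  0. -1.] z [ 0.99  -0.138 -0.   ] zyaw -7.92
```

View pics/w7.png

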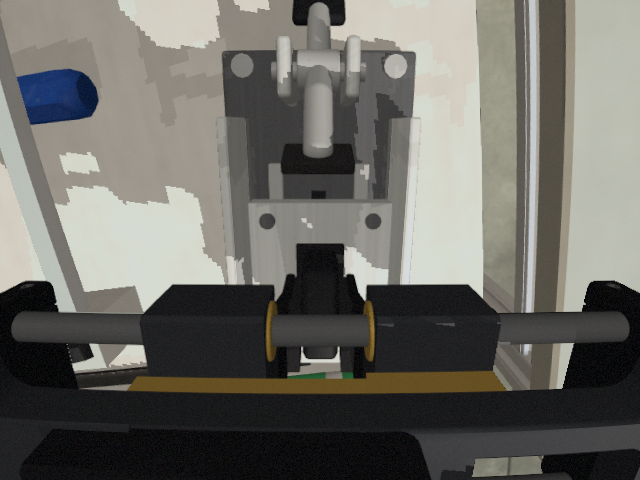

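View pics/s7c.png

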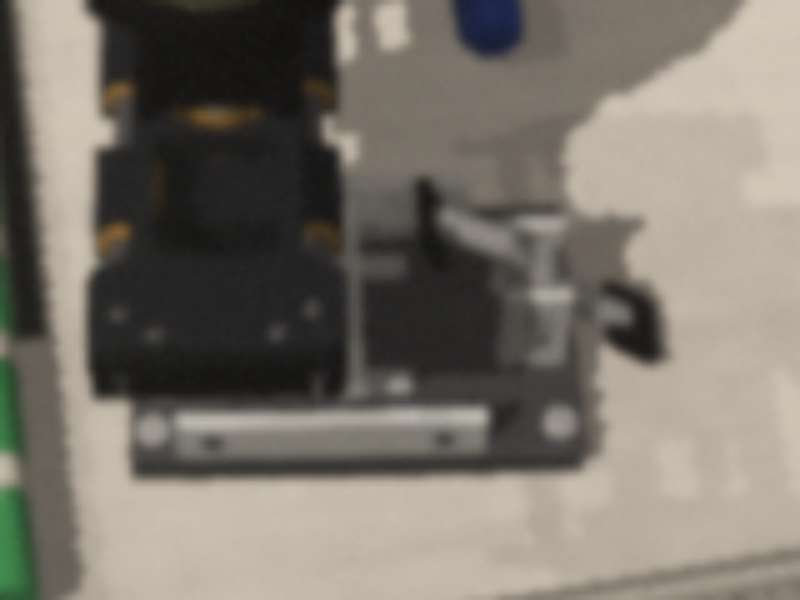

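Emit:
arm_command(targets=[[[-0.0005,0.002,0,0,0,0],[0,0.002,0,0,0,0],[0,0.001,0,0,0,0],[0,0,0,0,0,0],[0,0,0,0,0,0]]])

```text
time: 11.05
ee_pos: [0.4081, -0.346, 0.0422]
eef_rot: [0.464, -0.533, 0.534, -0.464]
ft_force: [-1.8, 1.7, 3.9]
width: 0.0155
```

Emit:
arm_command(targets=[[[0,0,0.003,0,0,0],[0,0,0.003,0,0,0],[0,0,0.003,0,0,0],[0,0,0.003,0,0,0],[0,0,0.003,0,0,0],[0,0,0.003,0,0,0],[0,0,0.002,0,0,0],[0,0,0,0,0,0]]])

```text
time: 11.72
ee_pos: [0.4282, -0.3486, 0.0416]
eef_rot: [0.464, -0.533, 0.534, -0.464]
ft_force: [0.5, -0.9, -1.9]
width: 0.0155
```

Emit:
arm_command(targets=[[[0,0.001,0.001,0,0,0],[0,0,0.001,0,0,0],[0,0,0.001,0,0,0],[0,0,0.001,0,0,0],[0,0,0,0,0,0]]])

```text
time: 12.13
ee_pos: [0.4318, -0.349, 0.0404]
eef_rot: [-0.464, 0.533, -0.533, 0.464]
ft_force: [-0.1, 0.7, -2.3]
width: 0.0154
```

Emit:
arm_command(targets=[[[0,0,0.0015,0,0,0],[0,0,0.0015,0,0,0],[0,0.0015,0,0,0,0],[0,0.0015,0,0,0,0],[0,0,0,0,0,0]]])

```text
time: 12.55
ee_pos: [0.4348, -0.3496, 0.0376]
eef_rot: [0.464, -0.533, 0.533, -0.464]
ft_force: [-0.3, 0.6, -2.2]
width: 0.0153
```

Run:
```python
from h import *
s,Rt=st();c=snap('wrist','w8.png')
```

```text
t 12.55 p [ 0.4348 -0.3496  0.0376] F [-0.3  0.6 -2.2] w 0.0153 j [ 0.73  0.37 -0.16  1.83  0.07  0.95 -1.17]
x [-0.138 -0.99   0.   ] y [ 0. -0. -1.] z [ 0.99  -0.138  0.   ] zyaw -7.93
```

View pics/w8.png

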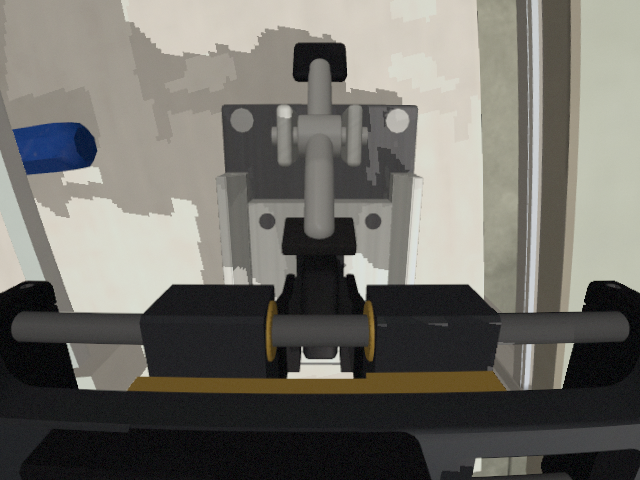

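Emit:
arm_command(targets=[[[0,0.001,0,0,0,0],[0,0.001,0,0,0,0],[0,0.001,0,0,0,0],[0,0.001,0,0,0,0],[0,0.001,0,0,0,0],[0,0,0,0,0,0]]])

```text
time: 13.1
ee_pos: [0.4347, -0.3496, 0.0331]
eef_rot: [0.464, -0.533, 0.533, -0.464]
ft_force: [-2.9, 3.3, 7.9]
width: 0.0158
```

Emit:
arm_command(targets=[[[0,0.001,0,0,0,0],[0,0.001,0,0,0,0],[0,0,0,0,0,0],[0,0,0,0,0,0]]])

```text
time: 13.43
ee_pos: [0.4347, -0.3496, 0.0324]
eef_rot: [0.464, -0.533, 0.534, -0.464]
ft_force: [-8.5, 6.7, 22.0]
width: 0.0153
```

Run:
```python
from h import *
s,Rt=st();c=snap('wrist','w9.png')['pixels']
s2=snap('side','s9.png')['pixels']
o=np.hstack([cv2.resize(c[30:270,200:440],(400,400)),cv2.resize(s2[340:460,290:410],(400,400))])
cv2.imwrite('pics/c9.png',o)
```

```text
t 13.43 p [ 0.4347 -0.3496  0.0324] F [-8.5  6.7 22. ] w 0.0153 j [ 0.73  0.38 -0.16  1.83  0.07  0.94 -1.17]
x [-0.138 -0.99   0.   ] y [ 0. -0. -1.] z [ 0.99  -0.138  0.   ] zyaw -7.94
```

View pics/c9.png

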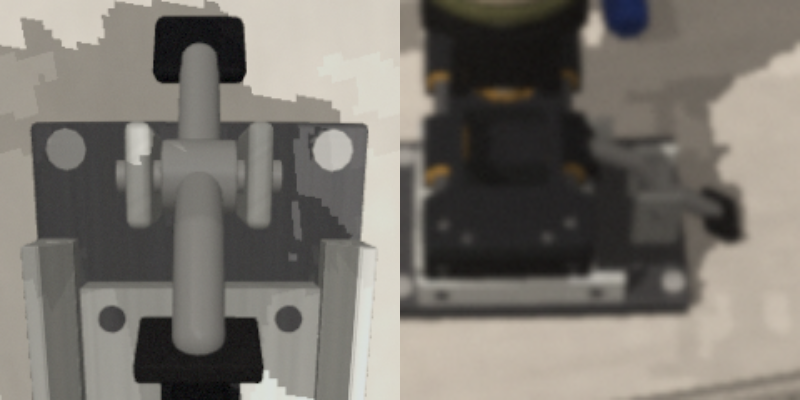

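Run:
```python
from h import *
st(); print(r.close_job()); st()
```

```text
t 13.53 p [ 0.4347 -0.3496  0.0324] F [-9.   7.1 21.4] w 0.0156 j [ 0.73  0.38 -0.16  1.83  0.07  0.94 -1.17]
x [-0.138 -0.99   0.   ] y [ 0. -0. -1.] z [ 0.99  -0.138  0.   ] zyaw -7.94
the job is handed in; nothing more can be done
None
the job is handed in; nothing more can be done
```

The job was handed in at 13.5 s with the cover pressed home on the pin and the gripper still holding it down. The hand-in gave no verdict, so this rests on my own checks.

- **Lever:** I pressed the tail down to z ≈ 17 mm with the closed fingers. The foot was up in the later wrist and side views and stayed there.
- **Cover:** I gripped the grey cover by its black grip and left the blue look-alike alone. I lowered it level between the rails behind the foot, slid it about 27 mm along on the pin's top until it dropped, and pressed it home.
- **Last checks:** TCP height was 32.4 mm, which puts the cover's underside at about z 15 mm, on the bed. The force rose steeply at the end to about 22 N down, so it had bottomed. Heading was within about 0.1° of the fixture's.
- **Position along the rails:** The cover ended about 10 mm behind the fixture's origin, about 1 mm from my estimate of the pin.
- **Bystanders:** No move touched them and they looked undisturbed where I could see them, but I did not measure them again at the end.
- **Disagreement:** A side force of about 9 N along x and 7 N along y remained at the end, from slight contact with the pin or a rail. I left it because the cover was level and seated.

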